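# Sweep the brass bushings through the sorting gate

### The arm

A 7-joint arm with a two-finger parallel gripper is mounted at the origin on the work surface. World frame = base frame: x ahead of the robot, y to its left, z up, the work surface at z = 0. Lengths are in m, angles in rad, forces in N, time in s.
With the tool pointing down it reaches from about 0.35 to 0.9 m from the base axis. Payload 19.9 kg.
Tool frame: the origin (TCP) lies at the very end of the fingers, on their centre line; the grasp point (between the pads) lies 19 mm behind it; z points along the fingers, x is the direction in which the jaws open and shut, and the axes are right-handed (so a half turn about z gives the same grasp; the last joint's range is limited). The gripper opens to 85 mm and grips with 20 to 120 N. Pads are 22 mm wide; open, the fingers measure 114 mm over their backs; the gripper's body (76 mm by 85 mm) begins 54 mm behind the grasp point. The pads swing forward as they close: fully open they stand 13 mm farther back than shut.
Start: joints at [-1.147, 0.417, -0.01, 1.614, 0.005, 1.111, -0.053], TCP at [0.28, 0.559, 0.231] pointing down, gripper open.
Joint ranges: [-2.81, 2.81], [-0.39, 2.02], [-1.27, 1.25], [0.06, 2.57], [-1.19, 4.33], [0.19, 2], [-2.82, 2.82]. Speed limits (rad/s): [1.89, 1.89, 2.39, 2.39, 3.01, 3.01, 3.01].

### API

Orientations are given as a unit quaternion [x, y, z, w].
In Python, from plant import telemetry, capture, ctrl gives the robot as it stands. The module is installed in compiled form; this text tells all that it offers.
- The arm moves only by the shell command python3 -m creep 'ROWS'. ROWS is a JSON object of lists of equal length, an entry for each row: "delta_pos": the shift along the world's x, y, z in m, a list of three; "yaw": the turn about the world's z in degrees; "claw": the closure, from 0 (fully open) to 1 (shut). In form: {"delta_pos": [[dx, dy, dz], ...], "yaw": [yaw, ...], "claw": [claw, ...]}. A call has 1 to 8 rows; each row shifts and turns the commanded pose from where the row before left it; what a row does not reach is not made up. A row lasts 1/8 s, in which the tool goes at most 62.5 mm and 10.7 degrees, less where a joint would pass 70% of its speed; a pose out of reach is approached as far as the arm can. A call is refused whole if a number of a shift passes 0.0625 or a number of a turn 10.7, either way. A call with a gripper value outside its range is refused whole. The fingers move at their own pace and stop on an object; the grip force is fixed at half the most. Time passes only in rows, so rows that do not move let the fingers close. It gives the time, the measured TCP pose, the force and the opening at its end, in the units of the state.
- telemetry.sense(): the state, without advancing time (a new reading comes with each control period).
- capture(name): name is "scene" or "side" or "wrist"; returns a dict with "img" (420x560x3 uint8, red, green, blue), "vertical_fov" (degrees; the focal length in pixels is half the picture's height over the tangent of half this angle, whatever the lens; pixels are square), "cx", "cy" (the principal point, pixels), "R" (3x3) and "t" (3): a world point X has camera coordinates R X + t; the wrist camera has in their place "mount" (4x4, takes a point from camera to tool coordinates, whose origin is the TCP and whose axes are the tool frame's). Camera axes: x right, y down, z forward; pixel columns grow to the right and rows downward; lengths in m; the calibration is good to about 2 mm. A picture is of the moment at which its call begins: read the wrist's pose just before it. There is no depth.
- ctrl.sign_off(): hands the job in, once; it reports no verdict.
The state is a dict: "t": time; "qpos": joint angles; "qd": joint speeds; "tau": joint torques, N m; "ee_pos": TCP position; "eef_rot": TCP orientation; "ft_force": force on the tool from outside, world axes, zero at the start; "torque": the same for the moment, N m; "width": opening from 0.0 (shut) to 1.0 (fully open).
Only numpy, scipy, OpenCV 4.12 (cv2) and the standard library are available. Lean on these libraries where they do the work, as an engineer would, in place of code of your own. Each camera call takes 0.05 s, during which the arm holds its last target.

### The job

With the fingertips, push the three brass bushings on the sorting tray through the gap in the red gate wall, one after another, so that each drops into the blue catch bin behind it. Only slide them along the deck: do not pick any up. Leave the dark bushing where it lies, and do not disturb the little jar on the tray or anything else on the table.

Things in the scene. Friction and masses are not known exactly. Their poses are not given: they have to be found in the camera images.
- gate (a point): middle of the gate in the fixed tray, at deck level (96 mm above the table), on the deck's far edge, where the drop into the bin begins. x points level through the gate, from deck to bin; y along the gate wall; z up. The red wall stands on the deck from x = -5 to 0 mm, 16 mm high, across the whole width except the 52 mm gap at y = -26 to 26 mm.
- tray: the fixed sorting tray, a grey deck on a plywood stand; origin on the table straight below the gate point, axes as there. Its deck reaches from x = -205 to 0 mm and y = -180 to 180 mm, with rims 10 mm wide, 8 mm high on both sides and the back. The four bushings start in a rough arc 130 mm from the gate, about -54, -18, 18 and 54 degrees off -x, in any order, centres at least 60 mm apart.
- bin (a point): middle of the blue catch bin's mouth, right behind the gate wall, axes as the gate's. Inside, the bin is 70 mm (x) by 140 mm (y), open on top, rim level with the deck, floor 90 mm below deck level. A bushing tips in once its centre has passed the deck's edge.
- brass_a_mid (a point): a loose brass bushing, a plain thick ring lying flat on the tray's deck: 40 mm outside diameter, 20 mm bore, 16 mm high, about 120 g. The point is its centre, half-way up (8 mm above the deck while it lies flat).
- brass_b_mid (a point): a loose brass bushing, a plain thick ring lying flat on the tray's deck: 40 mm outside diameter, 20 mm bore, 16 mm high, about 120 g. The point is its centre, half-way up (8 mm above the deck while it lies flat).
- brass_c_mid (a point): a loose brass bushing, a plain thick ring lying flat on the tray's deck: 40 mm outside diameter, 20 mm bore, 16 mm high, about 120 g. The point is its centre, half-way up (8 mm above the deck while it lies flat).
- dark_bush_mid (a point): the dark grey-black bushing, of the same size and weight as the brass ones, lying among them on the deck; it stays where it is. The point is its centre, half-way up.
- jar: a small amber jar with a black cap, 28 mm in diameter and 45 mm high, standing loose in a corner of the deck beside the gate wall (about 29 mm before the wall's far face and 145 mm to +y of the gate); leave it alone. Origin: centre of its underside.
- wrench: a loose steel wrench lying on the table to the left of the tray, near the robot, leave it alone. Origin: on the table beneath its middle.
- screwdriver: a loose screwdriver with a yellow handle lying on the table to the right of the tray, leave it alone. Origin: on the table beneath its middle.
- piston: a loose aluminium piston, 53 mm in diameter, 50 mm high, on the table to the left of the tray, leave it alone. Origin: centre of its underside.
- oil_can: a loose grey bottle with a red cap, 60 mm in diameter, 140 mm high, on the table to the right near the robot, leave it alone. Origin: centre of its underside.
- mug: a white mug, 76 mm in diameter, 85 mm high, on the table to the right of the tray, leave it alone. Origin: centre of its underside.
- gear: a loose dark steel gear wheel, 87 mm in diameter, 22 mm high, lying on the table to the left of the tray, leave it alone. Origin: centre of its underside.

How it is judged:
On the way, in this order (a step that is already met when the one before it is completed fails the run):
1. exactly one brass bushing(s) in the bin, the rest still on the deck before the gate ((((x of brass_a_mid in the frame of gate between 0 and 0.072 m and y of brass_a_mid in the frame of gate between -0.072 and 0.072 m and z of brass_a_mid in the frame of gate below -0.008 m) and (x of brass_b_mid in the frame of gate below 0 m and z of brass_b_mid in the frame of gate above 0 m) and (x of brass_c_mid in the frame of gate below 0 m and z of brass_c_mid in the frame of gate above 0 m)) or ((x of brass_a_mid in the frame of gate below 0 m and z of brass_a_mid in the frame of gate above 0 m) and (x of brass_b_mid in the frame of gate between 0 and 0.072 m and y of brass_b_mid in the frame of gate between -0.072 and 0.072 m and z of brass_b_mid in the frame of gate below -0.008 m) and (x of brass_c_mid in the frame of gate below 0 m and z of brass_c_mid in the frame of gate above 0 m)) or ((x of brass_a_mid in the frame of gate below 0 m and z of brass_a_mid in the frame of gate above 0 m) and (x of brass_b_mid in the frame of gate below 0 m and z of brass_b_mid in the frame of gate above 0 m) and (x of brass_c_mid in the frame of gate between 0 and 0.072 m and y of brass_c_mid in the frame of gate between -0.072 and 0.072 m and z of brass_c_mid in the frame of gate below -0.008 m)))), for 0.2 s.
2. exactly two brass bushing(s) in the bin, the rest still on the deck before the gate ((((x of brass_a_mid in the frame of gate between 0 and 0.072 m and y of brass_a_mid in the frame of gate between -0.072 and 0.072 m and z of brass_a_mid in the frame of gate below -0.008 m) and (x of brass_b_mid in the frame of gate between 0 and 0.072 m and y of brass_b_mid in the frame of gate between -0.072 and 0.072 m and z of brass_b_mid in the frame of gate below -0.008 m) and (x of brass_c_mid in the frame of gate below 0 m and z of brass_c_mid in the frame of gate above 0 m)) or ((x of brass_a_mid in the frame of gate between 0 and 0.072 m and y of brass_a_mid in the frame of gate between -0.072 and 0.072 m and z of brass_a_mid in the frame of gate below -0.008 m) and (x of brass_b_mid in the frame of gate below 0 m and z of brass_b_mid in the frame of gate above 0 m) and (x of brass_c_mid in the frame of gate between 0 and 0.072 m and y of brass_c_mid in the frame of gate between -0.072 and 0.072 m and z of brass_c_mid in the frame of gate below -0.008 m)) or ((x of brass_a_mid in the frame of gate below 0 m and z of brass_a_mid in the frame of gate above 0 m) and (x of brass_b_mid in the frame of gate between 0 and 0.072 m and y of brass_b_mid in the frame of gate between -0.072 and 0.072 m and z of brass_b_mid in the frame of gate below -0.008 m) and (x of brass_c_mid in the frame of gate between 0 and 0.072 m and y of brass_c_mid in the frame of gate between -0.072 and 0.072 m and z of brass_c_mid in the frame of gate below -0.008 m)))), for 0.2 s.
3. all three brass bushings in the bin (((x of brass_a_mid in the frame of gate between 0 and 0.072 m and y of brass_a_mid in the frame of gate between -0.072 and 0.072 m and z of brass_a_mid in the frame of gate below -0.008 m) and (x of brass_b_mid in the frame of gate between 0 and 0.072 m and y of brass_b_mid in the frame of gate between -0.072 and 0.072 m and z of brass_b_mid in the frame of gate below -0.008 m) and (x of brass_c_mid in the frame of gate between 0 and 0.072 m and y of brass_c_mid in the frame of gate between -0.072 and 0.072 m and z of brass_c_mid in the frame of gate below -0.008 m))), for 0.2 s.
At the end, for the whole second after the job is handed in: The centre of every brass bushing is inside the blue bin, at least 8 mm below deck level; the dark bushing is on the deck within 15 mm of where it started (x of brass_a_mid in the frame of gate between 0 and 0.072 m and y of brass_a_mid in the frame of gate between -0.072 and 0.072 m and z of each of brass_a_mid, brass_b_mid, brass_c_mid in the frame of gate below -0.008 m and x of brass_b_mid in the frame of gate between 0 and 0.072 m and y of brass_b_mid in the frame of gate between -0.072 and 0.072 m and x of brass_c_mid in the frame of gate between 0 and 0.072 m and y of brass_c_mid in the frame of gate between -0.072 and 0.072 m and x of dark_bush_mid in the frame of gate below 0 m and z of dark_bush_mid in the frame of gate above 0 m and distance of dark_bush_mid from where it was at the start of the episode below 0.015 m); the robot touches nothing.
It fails at once if a bushing is lifted: its centre is more than 24 mm above the deck (8 mm lying flat) (z of any of brass_a_mid, brass_b_mid, brass_c_mid, dark_bush_mid in the frame of gate above 0.024 m).
It fails at once if the dark bushing is moved by more than 15 mm (distance of dark_bush_mid from where it was at the start of the episode above 0.015 m).
It fails at once if the jar or another thing on the table is moved by more than 15 mm (distance of any of jar, wrench, screwdriver, piston, oil_can, mug, gear from where it was at the start of the episode above 0.015 m).
It also fails if it takes over 67 s, if anything falls off the work surface, if the arm or the gripper's body presses on something with over 40 N, if the wrist force passes 120 N, or if a joint passes its speed limit or range.

## Working session

There is one attempt and no reset: what is moved stays moved. The work goes in short steps, Python scripts to look and compute and a shell command to move; the robot and the scene stay as the last step left them, time stands still between calls to the robot, and variables do not carry over. Pictures are saved under pics/ and viewed, and the job is handed in when it is done.

```bash
mkdir -p pics
python3 - <<'E'
from plant import telemetry, capture, ctrl
import cv2,numpy as np,pickle
print(telemetry.sense())
for n in ("scene","side"):
    c=capture(n); cv2.imwrite(f"pics/{n}0.png",c["img"][:,:,::-1]); pickle.dump(c,open(n+"0.pkl","wb"))
    print(n,{k:np.round(v,4).tolist() for k,v in c.items() if k!="img"})
E
```

```text
{'t': 0.0, 'qpos': array([-1.14750694,  0.4179847 , -0.01034133,  1.61418939,  0.00469375,
        1.11069567, -0.05300021]), 'qd': array([ 0.00025516,  0.00268314,  0.00071424,  0.00013534, -0.00066214,
       -0.00095941,  0.00143601]), 'tau': array([-2.11077277e-03, -8.64440846e+01,  6.76638633e-01, -4.34905815e+01,
        1.88231474e-02,  7.58325885e-03,  4.72843328e-05]), 'ee_pos': array([0.27997481, 0.55838483, 0.230647  ]), 'eef_rot': array([ 8.50940036e-01,  5.25262470e-01, -5.13366339e-04,  3.59017135e-04]), 'ft_force': array([-0.52224463,  0.30722345, -0.35905583]), 'torque': array([-0.02482943,  0.02825514,  0.03731278]), 'width': 0.9984505381848318}
scene {'vertical_fov': 49.9499, 'cx': 276.655, 'cy': 204.8733, 'R': [[0.6022, 0.7983, 0.0026], [0.5433, -0.4074, -0.734], [-0.5849, 0.4435, -0.6791]], 't': [-0.277, -0.2383, 1.742]}
side {'vertical_fov': 42.9709, 'cx': 275.7033, 'cy': 208.3047, 'R': [[-0.9354, -0.3532, 0.0159], [-0.1893, 0.4623, -0.8663], [0.2986, -0.8133, -0.4993]], 't': [0.4648, 0.188, 1.7105]}
```

View pics/scene0.png

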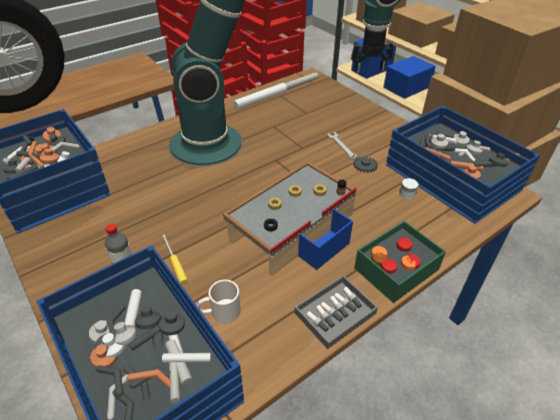

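View pics/side0.png

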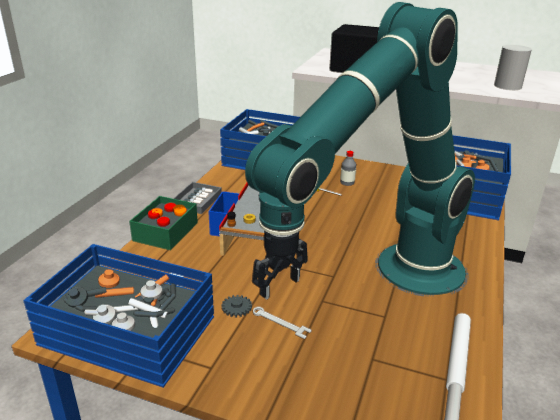

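The scene view shows brass bushings near (275,203), (295,190) and (320,189). The dark one is at (271,225) and the jar at (341,187). The red wall runs along the lower right edge of the deck. Next I'll measure these points.

```bash
cat > h.py <<'E'
import numpy as np,cv2
def ray(c,u,v):
    f=c["img"].shape[0]/2/np.tan(np.radians(c["vertical_fov"])/2)
    R=np.array(c["R"]);t=np.array(c["t"])
    return -R.T@t, R.T@np.array([(u-c["cx"])/f,(v-c["cy"])/f,1])
def onz(c,u,v,z):
    o,d=ray(c,u,v); return o+d*(z-o[2])/d[2]
def proj(c,X):
    f=c["img"].shape[0]/2/np.tan(np.radians(c["vertical_fov"])/2)
    p=np.array(c["R"])@np.array(X)+np.array(c["t"]); return np.array([c["cx"]+f*p[0]/p[2],c["cy"]+f*p[1]/p[2]])
E
python3 - <<'E'
import pickle,cv2,numpy as np
from h import *
c=pickle.load(open("scene0.pkl","rb"));im=c["img"]
hsv=cv2.cvtColor(im,cv2.COLOR_RGB2HSV)
x0,y0,x1,y1=215,155,365,275
cv2.imwrite("pics/crop0.png",cv2.resize(im[y0:y1,x0:x1,::-1],None,fx=5,fy=5,interpolation=cv2.INTER_CUBIC))
H,S,V=[hsv[...,i].astype(int) for i in range(3)]
roi=np.zeros(H.shape,bool);roi[y0:y1,x0:x1]=1
for nm,m in (("red",((H<8)|(H>172))&(S>150)&(V>80)),("brass",(H>18)&(H<32)&(S>110)),("dark",(V<55))):
    n,l,s,ce=cv2.connectedComponentsWithStats((m&roi).astype(np.uint8))
    for i in range(1,n):
        if s[i,4]>12:
            print(nm,s[i],ce[i].round(1), onz(c,*ce[i],0.104).round(3))
E
```

```text
red [323 188  33  27 125] [339.1 200.7] [0.633 0.103 0.104]
red [271 221  39  31 161] [289.7 236.8] [ 0.66  -0.107  0.104]
brass [314 185  12  11 103] [319.5 189.6] [0.56  0.089 0.104]
brass [289 186  12  10 101] [294.6 190.4] [0.517 0.026 0.104]
brass [269 198  12  11 110] [274.5 203.2] [ 0.526 -0.058  0.104]
dark [338 180   8   8  56] [341.5 183.7] [0.58  0.162 0.104]
dark [264 219  13  12 111] [270.5 224.7] [ 0.591 -0.121  0.104]
dark [355 253  10  22  76] [359.3 265.4] [ 0.848 -0.025  0.104]
```

View pics/crop0.png

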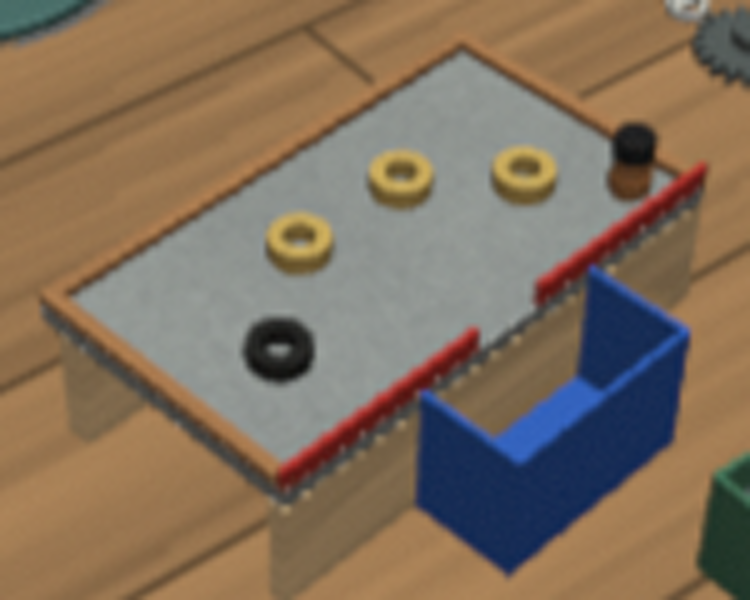

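Run:
```python
import pickle,cv2,numpy as np
from h import *
c=pickle.load(open("scene0.pkl","rb"))
for n,(u,v),z in [("wallL end out top",(281,474),.112),("gapL top",(477,333),.112),("gapR top",(538,290),.112),("wallR end top",(705,168),.112),("back L",(44,297),.104),("back R",(463,42),.104)]:
    # resize offset: (u+.5)/5-.5
    print(n,onz(c,215+(u+.5)/5-.5,155+(v+.5)/5-.5,z).round(4))
```

```text
wallL end out top [ 0.672  -0.1797  0.112 ]
gapL top [ 0.6533 -0.0284  0.112 ]
gapR top [0.6475 0.0223 0.112 ]
wallR end top [0.6275 0.1752 0.112 ]
back L [ 0.4745 -0.2042  0.104 ]
back R [0.4343 0.1447 0.104 ]
```

Wall fit: the tray's yaw is about 7°, with the gate near (0.650, -0.003). In gate coordinates the brass bushings are at (-78,103), (-129,45) and (-130,-39) mm and the dark one is at (-74,-110), which fits the stated arc. I'll move above the tray and check with the wrist camera.

```bash
python3 -m creep '{"delta_pos": [[0.02,-0.055,0.012],[0.02,-0.055,0.012],[0.02,-0.055,0.012],[0.02,-0.055,0.012],[0.02,-0.055,0.012],[0.02,-0.055,0.012],[0.02,-0.055,0.012],[0.02,-0.055,0.012]], "yaw": [4.2,4.2,4.2,4.2,4.2,4.2,4.2,4.3], "claw": [0.7,0.7,0.7,0.7,0.7,0.7,0.7,0.7]}'
python3 -m creep '{"delta_pos": [[0.02,-0.055,0.012],[0.02,-0.055,0.012],[0,0,0],[0,0,0]], "yaw": [0,0,0,0], "claw": [0.7,0.7,0.7,0.7]}'
cat >> h.py <<'E'
from scipy.spatial.transform import Rotation
def wristcam():
    from plant import telemetry,capture
    s=telemetry.sense(); c=capture("wrist"); M=np.array(c["mount"])
    T=np.eye(4);T[:3,:3]=Rotation.from_quat(s["eef_rot"]).as_matrix();T[:3,3]=s["ee_pos"]
    W=np.linalg.inv(T@M); c["R"]=W[:3,:3];c["t"]=W[:3,3]; return s,c
E
python3 - <<'E'
from h import *; import pickle
s,c=wristcam(); pickle.dump(c,open("w1.pkl","wb")); cv2.imwrite("pics/w1.png",c["img"][:,:,::-1])
print(s["t"],s["ee_pos"],s["eef_rot"],s["width"],s["ft_force"]); print(c["mount"],c["vertical_fov"],c["cx"],c["cy"])
E
```

```text
t: 1.1
ee_pos: [0.4403, 0.1167, 0.3277]
eef_rot: [0.661, 0.75, 0.0, -0.0]
ft_force: [1.6, 0.4, 0.3]
width: 0.3
t: 1.6
ee_pos: [0.4799, 0.0091, 0.3509]
eef_rot: [0.662, 0.749, -0.0, -0.0]
ft_force: [0.4, 0.6, -0.7]
width: 0.296
1.6 [0.47989334 0.00912608 0.35089343] [ 6.62138510e-01  7.49381401e-01 -2.11503143e-04 -2.52722525e-04] 0.2964263962664894 [ 0.39007506  0.60401662 -0.65188739]
[[ 9.99999936e-01  2.17315200e-04 -2.82802686e-04 -5.91305268e-04]
 [-1.15854602e-04  9.47855985e-01  3.18698946e-01 -8.19909755e-02]
 [ 3.37314344e-04 -3.18698893e-01  9.47855950e-01 -1.42079010e-01]
 [ 0.00000000e+00  0.00000000e+00  0.00000000e+00  1.00000000e+00]] 68.69080877515188 281.8406936890784 207.42843351481505
```

View pics/w1.png

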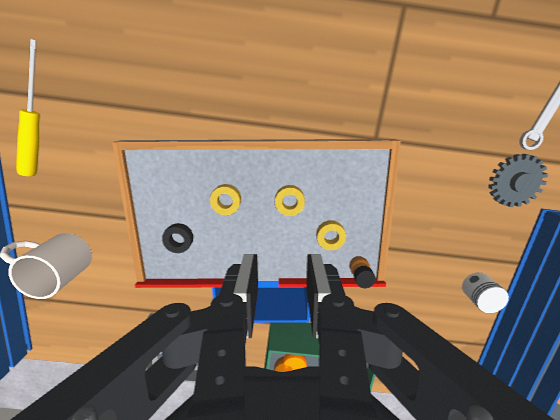

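The wrist view shows the brass at (225,200), (289,200) and (331,236), the dark one at (178,238), and the jar at (362,270). The gap in the red wall lies between about 235 and 279 px, partly hidden by the left finger.

Run:
```python
from h import *; import pickle
c=pickle.load(open("w1.pkl","rb"));im=c["img"]
hsv=cv2.cvtColor(im,cv2.COLOR_RGB2HSV);H,S,V=[hsv[...,i].astype(int) for i in range(3)]
roi=np.zeros(H.shape,bool);roi[135:300,110:405]=1
def cc(m,nm,z):
    n,l,s,ce=cv2.connectedComponentsWithStats((m&roi).astype(np.uint8))
    out=[]
    for i in range(1,n):
        if s[i,4]>60:
            cn,_=cv2.findContours((l==i).astype(np.uint8),cv2.RETR_EXTERNAL,cv2.CHAIN_APPROX_NONE)
            h=cv2.minEnclosingCircle(cn[0]); 
            print(nm,s[i],onz(c,*ce[i],z).round(4)); out.append(((l==i),onz(c,*ce[i],z)))
    return out
red=cc(((H<6)|(H>174))&(S>170)&(V>60),"red",.112)
b=cc((H>18)&(H<32)&(S>110),"brass",.108)
d=cc((V<45),"dark",.108)
# wall: ends of each red component, top face upper edge
P=[]
for m,_ in red:
    ys,xs=np.nonzero(m)
    for x in (xs.min(),xs.max()):
        yy=ys[xs==x]; print(x,yy.min(),yy.max(),onz(c,x,yy.min(),.112).round(4),onz(c,x,yy.max(),.112).round(4))
# back rim corners, front
for u,v,z in ((114,142,.104),(399,141,.104)): print(onz(c,u,v,z).round(4))
G=np.array([.6505,-.003]);a=np.radians(7.1);A=np.array([[np.cos(a),np.sin(a)],[-np.sin(a),np.cos(a)]])
for _,p in b+d: print("gate",(A@(p[:2]-G)*1000).round(1))
cv2.imwrite("pics/w1z.png",cv2.resize(im[225:305,130:390,::-1],None,fx=3,fy=3))
```

```text
red [135 279  89   9 733] [ 0.6563 -0.1168  0.112 ]
red [279 279  28   8 221] [0.6357 0.0428 0.112 ]
red [340 278  19   9 133] [0.6252 0.1219 0.112 ]
red [371 279  15   8  72] [0.6223 0.1658 0.112 ]
brass [210 184  31  31 606] [ 0.5249 -0.0609  0.108 ]
brass [275 185  30  31 585] [0.5158 0.0229 0.108 ]
brass [317 221  29  29 567] [0.5582 0.0851 0.108 ]
dark [167 224  26  21 110] [ 0.5748 -0.1138  0.108 ]
dark [169 235  14  12  72] [ 0.5951 -0.1263  0.108 ]
dark [247 255  11  45 292] [ 0.6407 -0.0132  0.108 ]
dark [307 255  11  45 300] [0.6311 0.0689 0.108 ]
dark [227 264  13  11 100] [ 0.6273 -0.0422  0.108 ]
dark [325 264  13  11 104] [0.6104 0.0941 0.108 ]
dark [354 266  19  13  98] [0.6063 0.1375 0.108 ]
dark [214 281  28  19 287] [ 0.6647 -0.0477  0.108 ]
dark [323 281  28  19 290] [0.6453 0.1086 0.108 ]
135 284 286 [ 0.6658 -0.1797  0.112 ] [ 0.6691 -0.1797  0.112 ]
223 279 279 [ 0.6421 -0.0555  0.112 ] [ 0.6421 -0.0555  0.112 ]
279 279 286 [0.6323 0.0233 0.112 ] [0.6437 0.0247 0.112 ]
306 279 286 [0.6276 0.0613 0.112 ] [0.6389 0.063  0.112 ]
340 278 278 [0.6201 0.1089 0.112 ] [0.6201 0.1089 0.112 ]
358 286 286 [0.6298 0.1368 0.112 ] [0.6298 0.1368 0.112 ]
371 286 286 [0.6275 0.1553 0.112 ] [0.6275 0.1553 0.112 ]
385 283 286 [0.6202 0.174  0.112 ] [0.625  0.1751 0.112 ]
[ 0.4687 -0.2038  0.104 ]
[0.4237 0.1484 0.104 ]
gate [-131.8  -41.9]
gate [-130.5   42.4]
gate [-80.7  98.9]
gate [ -88.8 -100.6]
gate [ -70.2 -115.5]
gate [-11.   -8.9]
gate [-10.4  73.7]
gate [-27.9 -36. ]
gate [-27.8 101.3]
gate [-26.5 144.9]
gate [  8.6 -46.1]
gate [  8.6 111.4]
```

View pics/w1z.png

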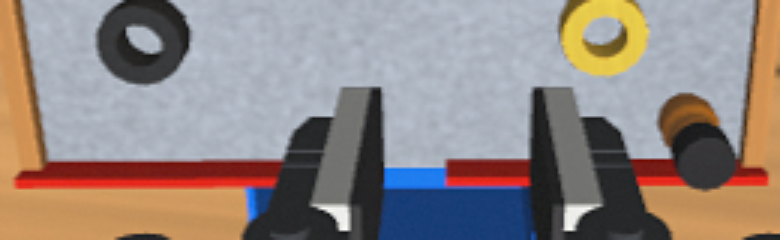

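Both views agree to 2–3 mm. Gate is taken as (0.649, -0.0025) with yaw 7°. First is the bushing at (0.5255, -0.0595). I'll cradle it between fingertips opened 25 mm and push along world 34° to the gate axis.

```bash
python3 -m creep '{"delta_pos": [[0.004,-0.0222,-0.05],[0.004,-0.0222,-0.05],[0.004,-0.0222,-0.05],[0.004,-0.0222,-0.05],[0,0,0],[0,0,0]], "yaw": [6.8,6.8,6.8,6.8,0,0], "claw": [0.7,0.7,0.7,0.7,0.7,0.7]}'
cat > look.py <<'E'
import sys
from h import *
s,c=wristcam(); cv2.imwrite("pics/%s.png"%sys.argv[1],c["img"][:,:,::-1])
im=c["img"];hsv=cv2.cvtColor(im,cv2.COLOR_RGB2HSV);H,S,V=[hsv[...,i].astype(int) for i in range(3)]
m=((H>18)&(H<32)&(S>110)&(V>90)).astype(np.uint8)
n,l,st,ce=cv2.connectedComponentsWithStats(m)
G=np.array([.649,-.0025]);a=np.radians(7.05);A=np.array([[np.cos(a),np.sin(a)],[-np.sin(a),np.cos(a)]])
q=Rotation.from_quat(s["eef_rot"]).as_matrix()[:,0]
print("t",s["t"],"tcp",s["ee_pos"].round(4),"jaw",np.degrees(np.arctan2(q[1],q[0])).round(1),"tcp gate",(A@(s["ee_pos"][:2]-G)*1000).round(1),"F",s["ft_force"].round(1),s["width"].round(3))
for i in range(1,n):
    if st[i,4]>150:
        bx,by,w,h=st[i][:4]; p=onz(c,bx+w/2-.5,by+h/2-.5,.109)
        print("brass",st[i],p.round(4),"gate",(A@(p[:2]-G)*1000).round(1))
E
python3 look.py w2
```

```text
t: 2.4
ee_pos: [0.4966, -0.079, 0.152]
eef_rot: [0.468, 0.884, 0.0, 0.0]
ft_force: [0.9, 0.5, 0.1]
width: 0.296Traceback (most recent call last):
  File "look.py", line 9, in <module>
    print("t",s["t"],"tcp",s["ee_pos"].round(4),"jaw",np.degrees(np.arctan2(q[1],q[0])).round(1),"tcp gate",(A@(s["ee_pos"][:2]-G)*1000).round(1),"F",s["ft_force"].round(1),s["width"].round(3))
                                                                                                                                                                             ^^^^^^^^^^^^^^^^
AttributeError: 'float' object has no attribute 'round'
```

View pics/w2.png

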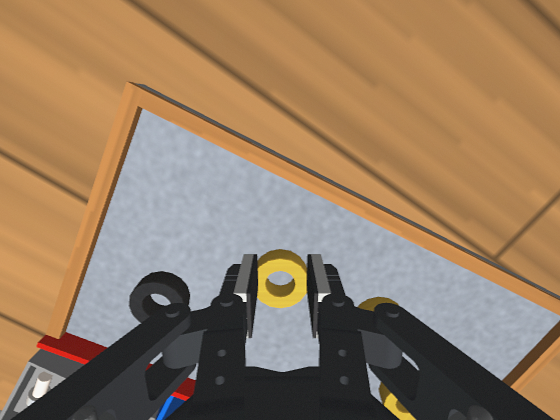

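```bash
sed -i 's/s\["width"\].round(3)/round(float(s["width"]),3)/' look.py; python3 look.py w2b
```

```text
t 2.45 tcp [ 0.4969 -0.0789  0.1525] jaw 124.3 tcp gate [-160.3  -57.2] F [-0.4 -0.6  0.5] 0.293
brass [ 257  248   50   59 2175] [ 0.5229 -0.0623  0.109 ] gate [-132.5  -43.8]
brass [358 296  40  15 278] [0.5019 0.0061 0.109 ] gate [-145.    26.6]
brass [380 383  35  37 492] [0.565  0.0795 0.109 ] gate [-73.3  91.7]
```

The picture shows the ring centred between the jaws at (281,279), about 31 mm ahead of the TCP. I'll back off 4 mm and descend.

```bash
python3 -m creep '{"delta_pos": [[-0.0033,-0.0023,-0.015],[0,0,-0.025],[0,0,-0.012],[0,0,0]], "yaw": [0,0,0,0], "claw": [0.7,0.7,0.7,0.7]}'; python3 look.py w3
```

```text
t: 3.0
ee_pos: [0.4924, -0.0823, 0.0987]
eef_rot: [0.467, 0.884, -0.0, -0.001]
ft_force: [-0.4, -0.2, -0.1]
width: 0.299
t 3.0 tcp [ 0.4924 -0.0823  0.0987] jaw 124.3 tcp gate [-165.2  -60. ] F [-0.4 -0.2 -0.1] 0.299
brass [ 245  301   73   71 3772] [ 0.5207 -0.0644  0.109 ] gate [-135.   -45.7]
brass [371 375  46  45 699] [0.5198 0.0127 0.109 ] gate [-126.3   31. ]
```

View pics/w3.png

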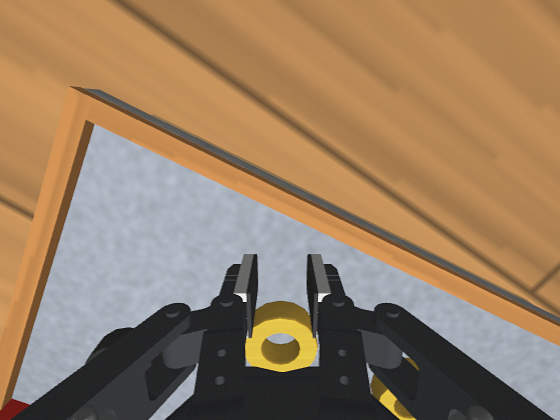

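No contact yet, and z is right. Pushing to the gate axis.

```bash
python3 -m creep '{"delta_pos": [[0.0106,0.0073,0],[0.0106,0.0073,0],[0.0106,0.0073,0],[0.0106,0.0073,0],[0.0106,0.0073,0],[0.0106,0.0073,0],[0.0106,0.0073,0],[0.0106,0.0073,0]], "yaw": [0,0,0,0,0,0,0,0], "claw": [0.7,0.7,0.7,0.7,0.7,0.7,0.7,0.7]}'; python3 -m creep '{"delta_pos": [[0,0,0],[0,0,0]], "yaw": [0,0], "claw": [0.7,0.7]}'; python3 look.py w4
python3 - <<'E'
from h import *; from plant import capture
c=capture("scene");cv2.imwrite("pics/s4.png",cv2.resize(c["img"][120:280,200:370,::-1],None,fx=4,fy=3.7))
E
```

```text
t: 4.05
ee_pos: [0.5783, -0.0235, 0.0993]
eef_rot: [0.467, 0.884, 0.0, 0.0]
ft_force: [-2.6, -1.8, 3.7]
width: 0.305
t: 4.3
ee_pos: [0.5775, -0.0241, 0.0991]
eef_rot: [0.467, 0.884, -0.0, -0.0]
ft_force: [-0.3, -0.3, -0.2]
width: 0.299
t 4.3 tcp [ 0.5775 -0.0241  0.0991] jaw 124.3 tcp gate [-73.6 -12.6] F [-0.3 -0.3 -0.2] 0.299
brass [ 392  190   91   86 5068] [0.516  0.0209 0.109 ] gate [-129.2   39.5]
brass [ 248  282   71   78 3669] [ 0.5973 -0.0106  0.109 ] gate [-52.3  -1.7]
brass [ 431  312   77   64 2405] [0.5536 0.0797 0.109 ] gate [-84.6  93.3]
```

View pics/w4.png

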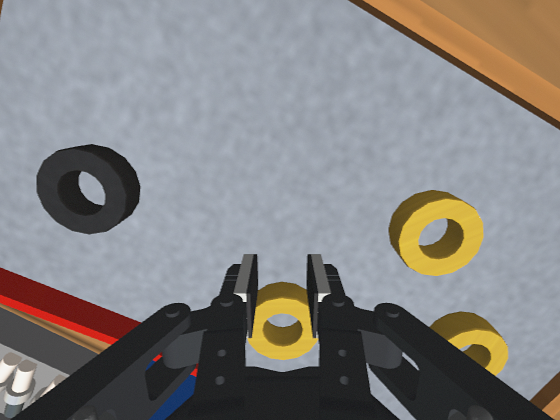

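View pics/s4.png

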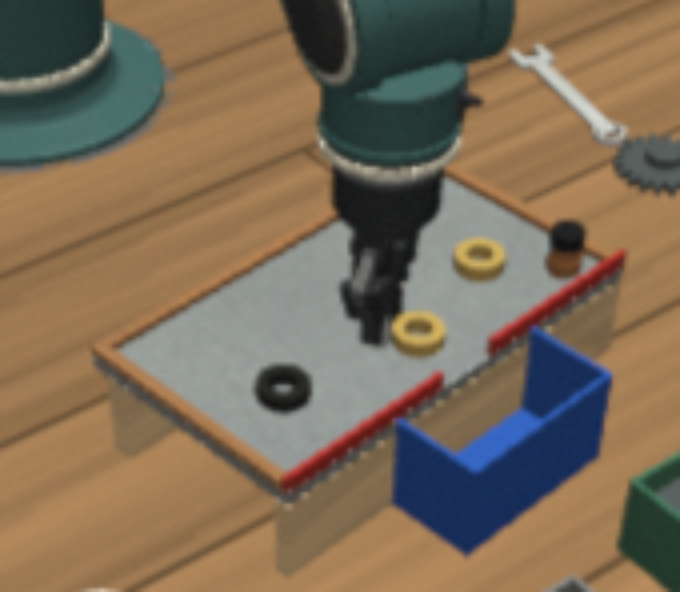

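The ring sits in the cradle near gate (-50, 0). Next I back off, turn to the gate direction, and check alignment.

```bash
python3 -m creep '{"delta_pos": [[-0.0085,-0.0058,0],[-0.0007,0.0057,0],[-0.0007,0.0057,0],[-0.0006,0.0058,0],[0,0,0],[0,0,0]], "yaw": [0,-9.1,-9.1,-9.1,0,0], "claw": [0.7,0.7,0.7,0.7,0.7,0.7]}';  python3 look.py w5
```

```text
t: 5.15
ee_pos: [0.5669, -0.0131, 0.0993]
eef_rot: [0.662, 0.75, -0.0, 0.0]
ft_force: [-0.1, -0.7, 0.7]
width: 0.303
t 5.15 tcp [ 0.5669 -0.0131  0.0993] jaw 97.2 tcp gate [-82.8  -0.5] F [-0.1 -0.7  0.7] 0.303
brass [ 333  145   91   89 5053] [0.5158 0.023  0.109 ] gate [-129.    41.6]
brass [ 443  243   82   81 4497] [0.5565 0.0856 0.109 ] gate [-81.   98.8]
brass [ 247  291   73   77 3794] [ 0.5964 -0.0094  0.109 ] gate [-53.   -0.4]
```

View pics/w5.png

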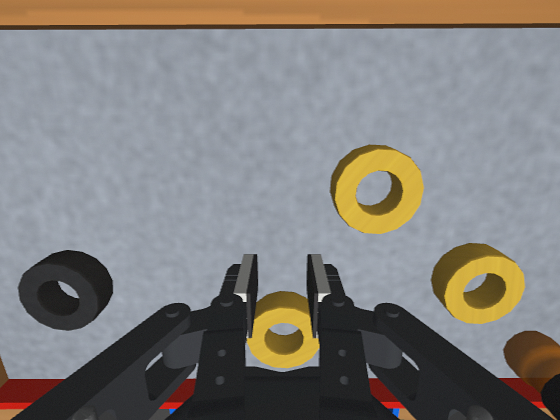

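Ring and tool are on the axis. Pushing through the gate.

```bash
python3 -m creep '{"delta_pos": [[0.0077,0.00095,0],[0.0077,0.00095,0],[0.0077,0.00095,0],[0.0077,0.00095,0],[0.0077,0.00095,0],[0.0077,0.00095,0],[0.0077,0.00095,0],[0.0077,0.00095,0]], "yaw": [0,0,0,0,0,0,0,0], "claw": [0.7,0.7,0.7,0.7,0.7,0.7,0.7,0.7]}'; python3 -m creep '{"delta_pos": [[0,0,0],[0,0,0]], "yaw": [0,0], "claw": [0.7,0.7]}'; python3 look.py w6
python3 - <<'E'
from h import *; from plant import capture
c=capture("scene");cv2.imwrite("pics/s6.png",cv2.resize(c["img"][120:280,200:370,::-1],None,fx=4,fy=3.7))
E
```

```text
t: 6.2
ee_pos: [0.6292, -0.005, 0.0993]
eef_rot: [0.663, 0.749, -0.0, 0.0]
ft_force: [-3.7, -0.5, 3.9]
width: 0.297
t: 6.45
ee_pos: [0.6287, -0.005, 0.0992]
eef_rot: [0.663, 0.749, -0.0, 0.0]
ft_force: [-1.0, 0.3, -0.6]
width: 0.301
t 6.45 tcp [ 0.6287 -0.005   0.0992] jaw 97.0 tcp gate [-20.5  -0. ] F [-1.   0.3 -0.6] 0.301
brass [ 340    0  107   89 5389] [0.5204 0.0242 0.109 ] gate [-124.3   42.3]
brass [ 460  116  100   92 5939] [0.5588 0.0849 0.109 ] gate [-78.8  97.8]
```

View pics/s6.png

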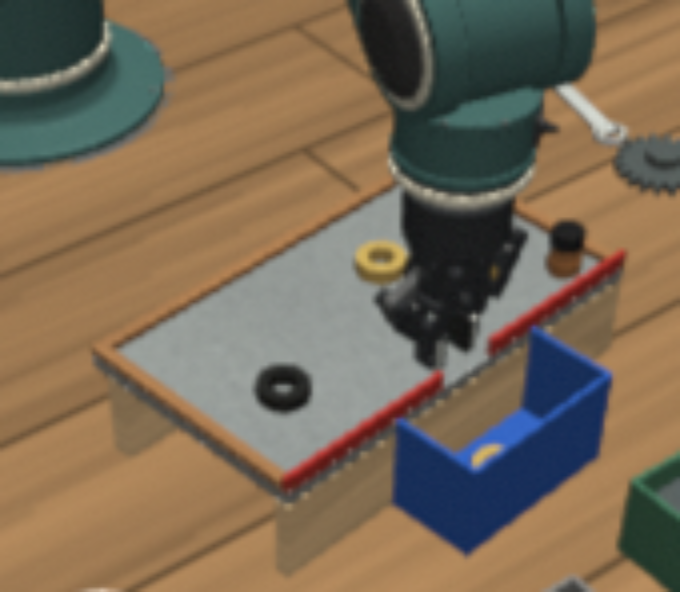

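One bushing is in the bin, visible at (488,455) in the crop. Next is the bushing at gate (-129, 42.5).

```bash
python3 -m creep '{"delta_pos": [[-0.01,0,0.02],[0,0,0.035],[-0.0467,0.0145,0],[-0.0467,0.0145,0],[-0.0468,0.0144,0],[0,0,0],[0,0,0]], "yaw": [0,0,-9.4,-9.4,-9.5,0,0], "claw": [0.7,0.7,0.7,0.7,0.7,0.7,0.7]}';  python3 look.py w7
```

```text
t: 7.42
ee_pos: [0.4791, 0.0386, 0.1547]
eef_rot: [0.825, 0.565, 0.001, 0.0]
ft_force: [-0.2, -0.7, -0.2]
width: 0.302
t 7.425 tcp [0.4791 0.0386 0.1547] jaw 68.8 tcp gate [-163.6   61.6] F [-0.2 -0.7 -0.2] 0.302
brass [ 257  255   51   57 2156] [0.514  0.0246 0.109 ] gate [-130.7   43.5]
brass [ 354  275   58   39 1307] [0.5483 0.0881 0.109 ] gate [-88.8 102.3]
```

View pics/w7.png

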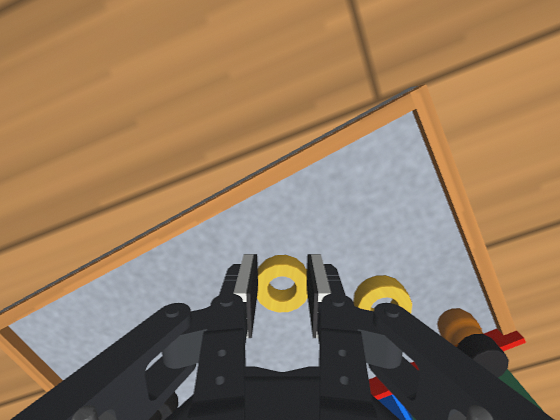

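The ring is centred at (282,283), 38 mm ahead of the TCP. I descend and push.

```bash
python3 -m creep '{"delta_pos": [[0,0,-0.015],[0,0,-0.025],[0,0,-0.0155],[0,0,0]], "yaw": [0,0,0,0], "claw": [0.7,0.7,0.7,0.7]}'; python3 -m creep '{"delta_pos": [[0.0119,-0.0047,0],[0.0119,-0.0047,0],[0.0119,-0.0047,0],[0.0119,-0.0047,0],[0.0119,-0.0047,0],[0.0119,-0.0047,0],[0.0119,-0.0047,0],[0.0119,-0.0047,0]], "yaw": [0,0,0,0,0,0,0,0], "claw": [0.7,0.7,0.7,0.7,0.7,0.7,0.7,0.7]}'; python3 -m creep '{"delta_pos": [[0,0,0],[0,0,0]], "yaw": [0,0], "claw": [0.7,0.7]}'; python3 look.py w8
```

```text
t: 7.98
ee_pos: [0.4783, 0.0377, 0.0974]
eef_rot: [0.826, 0.564, -0.001, -0.0]
ft_force: [0.7, 0.3, 0.3]
width: 0.298
t: 8.98
ee_pos: [0.5745, 0.0005, 0.0987]
eef_rot: [0.826, 0.564, -0.0, 0.0]
ft_force: [-1.3, 0.2, 1.1]
width: 0.299
t: 9.22
ee_pos: [0.5735, 0.0008, 0.0986]
eef_rot: [0.826, 0.564, -0.0, 0.0]
ft_force: [-0.6, -0.8, 0.9]
width: 0.3
t 9.225 tcp [0.5735 0.0008 0.0986] jaw 68.7 tcp gate [-74.5  12.5] F [-0.6 -0.8  0.9] 0.3
brass [ 407  147   91   89 5245] [0.5588 0.0872 0.109 ] gate [-78.5 100. ]
brass [ 246  283   71   77 3671] [ 0.596  -0.0089  0.109 ] gate [-53.4   0.1]
```

View pics/w8.png

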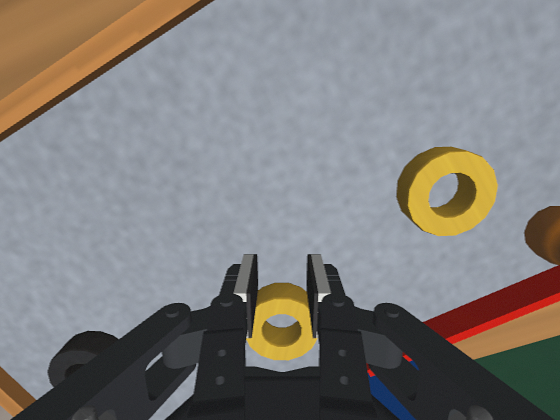

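```bash
python3 -m creep '{"delta_pos": [[-0.0095,0.0037,0],[0.0009,-0.0057,0],[0.0009,-0.0057,0],[0.0008,-0.0057,0],[0,0,0],[0,0,0]], "yaw": [0,9.4,9.4,9.5,0,0], "claw": [0.7,0.7,0.7,0.7,0.7,0.7]}';  python3 look.py w9
```

```text
t: 10.02
ee_pos: [0.5665, -0.0122, 0.0988]
eef_rot: [0.664, 0.748, 0.0, -0.0]
ft_force: [-0.1, 0.3, 0.9]
width: 0.295
t 10.025 tcp [ 0.5665 -0.0122  0.0988] jaw 96.8 tcp gate [-83.1   0.5] F [-0.1  0.3  0.9] 0.295
brass [ 442  243   82   81 4509] [0.5566 0.0857 0.109 ] gate [-80.9  98.9]
brass [ 245  290   71   78 3795] [ 0.5955 -0.0103  0.109 ] gate [-54.   -1.2]
```

View pics/w9.png

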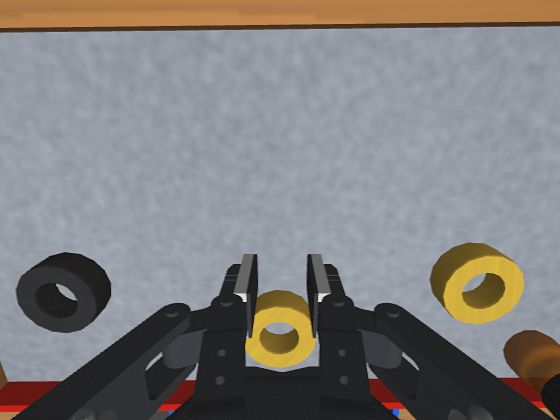

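The ring is slightly off to one side (1–2 mm), which the cradle will correct. Pushing through.

```bash
python3 -m creep '{"delta_pos": [[0.0078,0.0009,0],[0.0078,0.0009,0],[0.0078,0.0009,0],[0.0078,0.0009,0],[0.0077,0.0009,0],[0.0077,0.0009,0],[0.0077,0.0009,0],[0.0077,0.0009,0]], "yaw": [0,0,0,0,0,0,0,0], "claw": [0.7,0.7,0.7,0.7,0.7,0.7,0.7,0.7]}'; python3 -m creep '{"delta_pos": [[0,0,0],[0,0,0]], "yaw": [0,0], "claw": [0.7,0.7]}'; python3 look.py w10
python3 - <<'E'
from h import *; from plant import capture
c=capture("scene");cv2.imwrite("pics/s10.png",cv2.resize(c["img"][120:280,200:370,::-1],None,fx=4,fy=3.7))
E
```

```text
t: 11.08
ee_pos: [0.6293, -0.0054, 0.0988]
eef_rot: [0.663, 0.749, -0.0, -0.0]
ft_force: [-3.0, -0.7, 3.2]
width: 0.302
t: 11.32
ee_pos: [0.6287, -0.0054, 0.0987]
eef_rot: [0.663, 0.749, -0.0, 0.0]
ft_force: [-0.2, 0.6, -0.5]
width: 0.301
t 11.325 tcp [ 0.6287 -0.0054  0.0987] jaw 97.0 tcp gate [-20.5  -0.4] F [-0.2  0.6 -0.5] 0.301
brass [ 462  116   98   93 5907] [0.5589 0.0846 0.109 ] gate [-78.7  97.5]
brass [261 299  47  11 396] [ 0.6424 -0.0033  0.109 ] gate [-6.6  0. ]
```

View pics/s10.png

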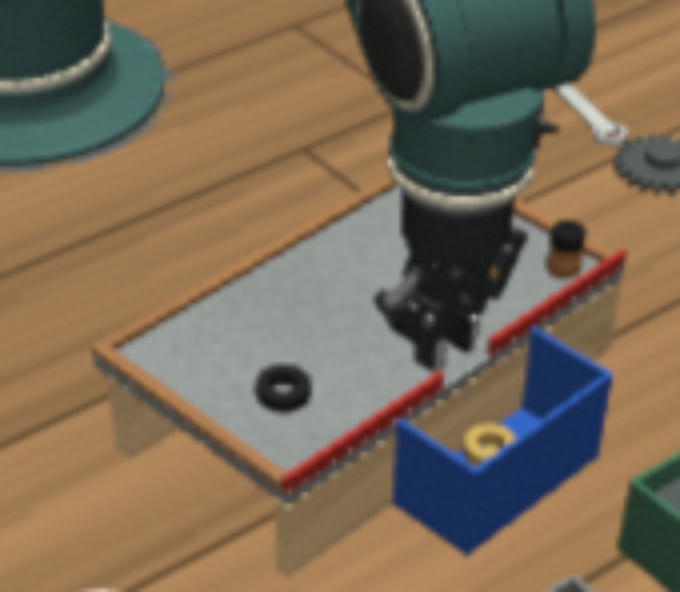

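The crop shows a brass ring at (488,440) in the bin and no ring at the gate. I'll check the wrist view for the brass patch near the edge, then go to the third bushing.

View pics/w10.png

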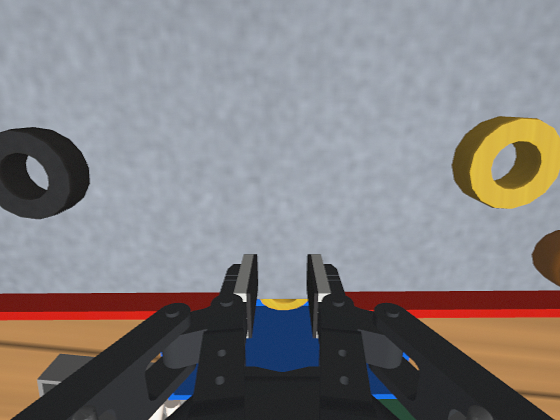

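```bash
python3 -m creep '{"delta_pos": [[-0.01,0,0.03],[0,0,0.036],[-0.0145,0.02,0],[-0.0145,0.02,0],[-0.0145,0.02,0],[-0.0145,0.02,0],[-0.0145,0.02,0],[-0.0145,0.02,0]], "yaw": [0,0,-9,-9,-9,-9,-9,-9], "claw": [0.7,0.7,0.7,0.7,0.7,0.7,0.7,0.7]}'; python3 -m creep '{"delta_pos": [[0,0,0],[0,0,0]], "yaw": [0,0], "claw": [0.7,0.7]}';  python3 look.py w11
python3 - <<'E'
from h import *; from plant import capture
c=capture("scene");cv2.imwrite("pics/s11.png",cv2.resize(c["img"][120:280,200:370,::-1],None,fx=4,fy=3.7))
c=capture("side");cv2.imwrite("pics/d11.png",cv2.resize(c["img"][150:290,150:340,::-1],None,fx=4,fy=4))
E
```

```text
t: 12.42
ee_pos: [0.5312, 0.1152, 0.1649]
eef_rot: [0.931, 0.364, 0.0, -0.0]
ft_force: [0.3, 0.9, -1.0]
width: 0.301
t: 12.68
ee_pos: [0.5321, 0.1142, 0.1649]
eef_rot: [0.93, 0.367, 0.0, 0.0]
ft_force: [0.6, 0.1, 0.6]
width: 0.299
t 12.675 tcp [0.5321 0.1142 0.1649] jaw 43.1 tcp gate [-101.7  130.2] F [0.6 0.1 0.6] 0.299
brass [ 258  247   49   55 1995] [0.557  0.0873 0.109 ] gate [-80.3 100.4]
```

View pics/w11.png

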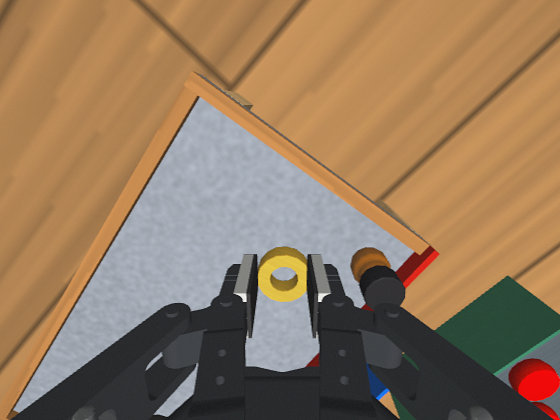

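View pics/s11.png

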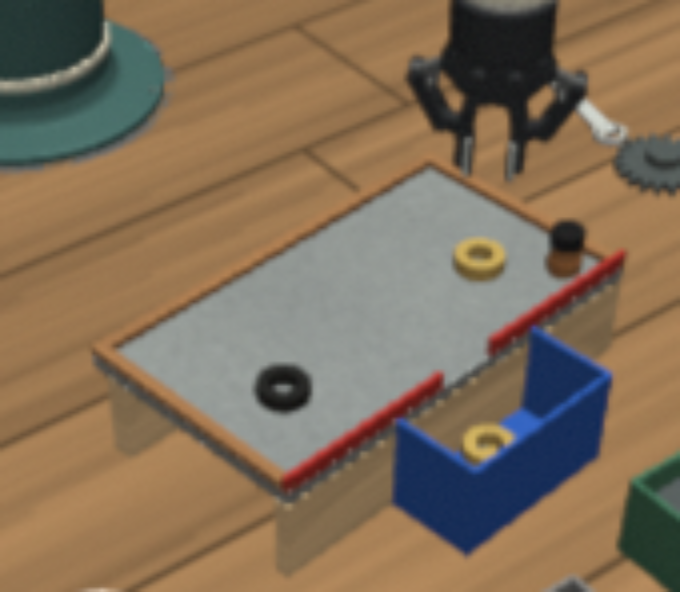

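View pics/d11.png

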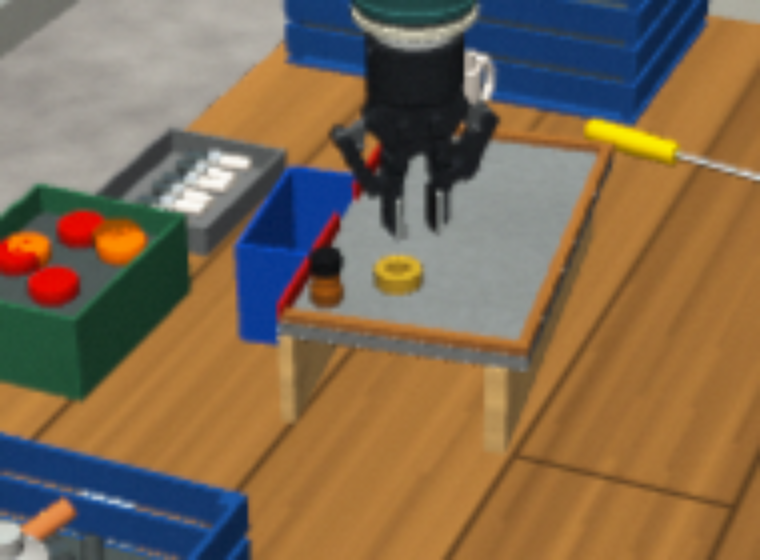

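Two bushings are in the bin. The third is centred between the jaws at (283,274), and the jar stands clear to the right. I descend, make contact along the tool axis, then push diagonally to the gate axis.

```bash
python3 -m creep '{"delta_pos": [[0,0,-0.025],[0,0,-0.025],[0,0,-0.016],[0,0,0],[0.0041,-0.0044,0],[0.0041,-0.0044,0]], "yaw": [0,0,0,0,0,0], "claw": [0.7,0.7,0.7,0.7,0.7,0.7]}'; python3 look.py w12
```

```text
t: 13.58
ee_pos: [0.5409, 0.1055, 0.0996]
eef_rot: [0.93, 0.366, 0.001, 0.0]
ft_force: [0.4, -0.3, 0.6]
width: 0.297
t 13.575 tcp [0.5409 0.1055 0.0996] jaw 43.0 tcp gate [-94.1 120.4] F [ 0.4 -0.3  0.6] 0.297
brass [ 250  279   68   78 3621] [0.5572 0.0889 0.109 ] gate [-79.9 102. ]
```

View pics/w12.png

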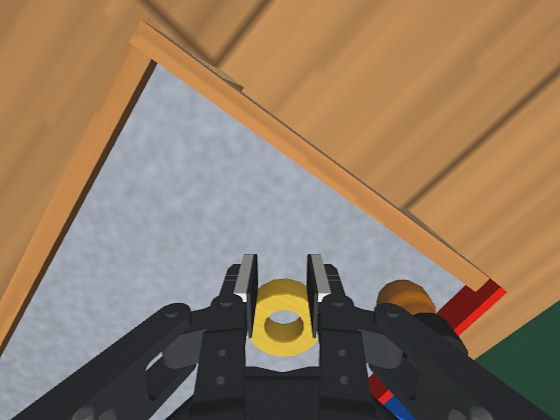

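```bash
python3 -m creep '{"delta_pos": [[0.0051,-0.0118,0],[0.0051,-0.0118,0],[0.0051,-0.0118,0],[0.0051,-0.0118,0],[0.0051,-0.0118,0],[0.0051,-0.0118,0],[0.0051,-0.0118,0],[0.0051,-0.0118,0]], "yaw": [0,0,0,0,0,0,0,0], "claw": [0.7,0.7,0.7,0.7,0.7,0.7,0.7,0.7]}'; python3 -m creep '{"delta_pos": [[0,0,0],[0,0,0]], "yaw": [0,0], "claw": [0.7,0.7]}'; python3 look.py w13
python3 - <<'E'
from h import *; from plant import capture
c=capture("scene");cv2.imwrite("pics/s13.png",cv2.resize(c["img"][120:280,200:370,::-1],None,fx=4,fy=3.7))
E
```

```text
t: 14.62
ee_pos: [0.5812, 0.0106, 0.0988]
eef_rot: [0.931, 0.366, -0.0, 0.0]
ft_force: [-0.2, 2.4, 2.2]
width: 0.296
t: 14.88
ee_pos: [0.5807, 0.0115, 0.0986]
eef_rot: [0.931, 0.366, -0.0, 0.0]
ft_force: [0.3, -0.5, -0.7]
width: 0.298
t 14.875 tcp [0.5807 0.0115 0.0986] jaw 43.0 tcp gate [-66.1  22.3] F [ 0.3 -0.5 -0.7] 0.298
brass [ 246  283   69   77 3706] [ 0.5966 -0.0073  0.109 ] gate [-52.6   1.6]
```

View pics/w13.png

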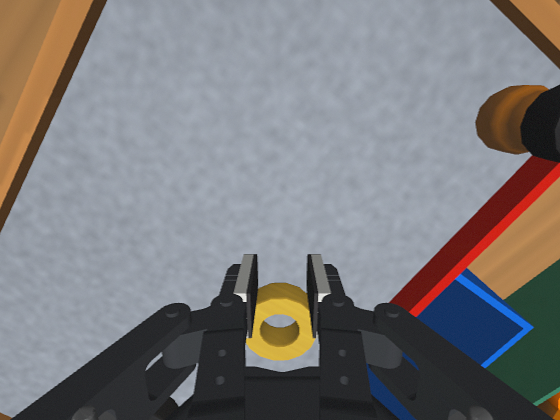

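View pics/s13.png

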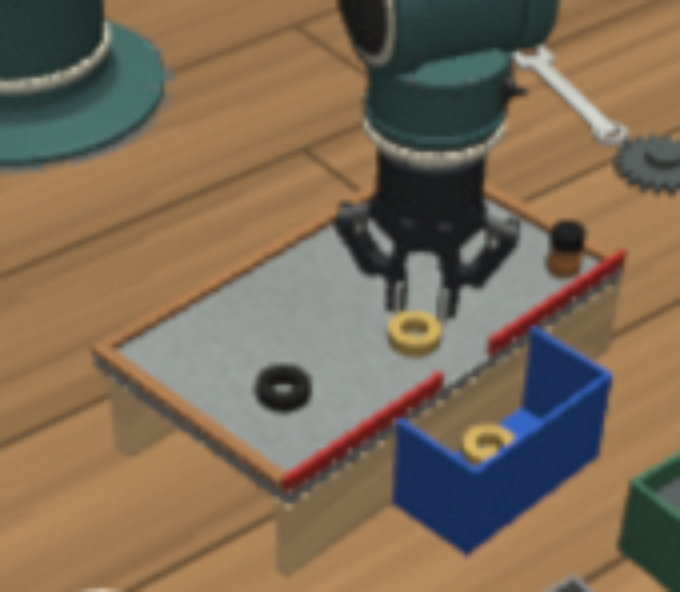

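```bash
python3 -m creep '{"delta_pos": [[-0.0095,0.0102,0],[-0.004,-0.0057,0],[-0.004,-0.0057,0],[-0.003,-0.0057,0],[0.0015,-0.0057,0],[0.0015,-0.0057,0],[0.0015,-0.0058,0],[0,0,0]], "yaw": [0,9,9,9,9,9,9,0], "claw": [0.7,0.7,0.7,0.7,0.7,0.7,0.7,0.7]}'; python3 -m creep '{"delta_pos": [[0,0,0]], "yaw": [0], "claw": [0.7]}';  python3 look.py w14
```

```text
t: 15.98
ee_pos: [0.5644, -0.0123, 0.0989]
eef_rot: [0.663, 0.749, 0.0, -0.0]
ft_force: [-0.5, -0.4, 0.1]
width: 0.303
t: 16.1
ee_pos: [0.5645, -0.012, 0.0987]
eef_rot: [0.664, 0.748, 0.0, -0.0]
ft_force: [0.3, 0.2, 0.5]
width: 0.299
t 16.1 tcp [ 0.5645 -0.012   0.0987] jaw 96.8 tcp gate [-85.    0.9] F [0.3 0.2 0.5] 0.299
brass [ 245  292   70   77 3779] [ 0.5944 -0.0103  0.109 ] gate [-55.1  -1.1]
```

View pics/w14.png

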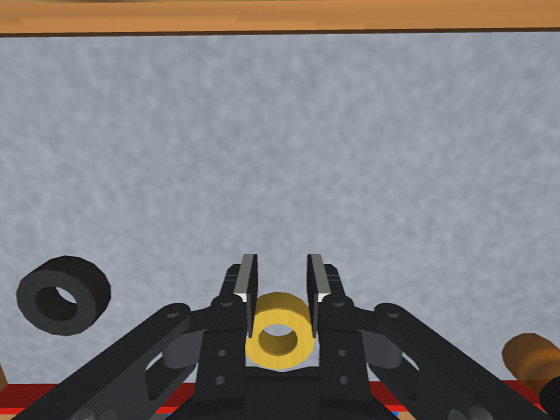

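```bash
python3 -m creep '{"delta_pos": [[0.008,0.0007,0],[0.008,0.0008,0],[0.008,0.0008,0],[0.008,0.0008,0],[0.008,0.0009,0],[0.008,0.0009,0],[0.008,0.0009,0],[0.008,0.0009,0]], "yaw": [0,0,0,0,0,0,0,0], "claw": [0.7,0.7,0.7,0.7,0.7,0.7,0.7,0.7]}'; python3 -m creep '{"delta_pos": [[0,0,0],[0,0,0]], "yaw": [0,0], "claw": [0.7,0.7]}'; python3 look.py w15
python3 - <<'E'
from h import *; from plant import capture
c=capture("scene");cv2.imwrite("pics/s15.png",cv2.resize(c["img"][120:280,200:370,::-1],None,fx=4,fy=3.7))
E
```

```text
t: 17.15
ee_pos: [0.6293, -0.006, 0.0988]
eef_rot: [0.663, 0.749, -0.0, 0.0]
ft_force: [-2.9, -0.1, 2.7]
width: 0.301
t: 17.4
ee_pos: [0.6287, -0.0061, 0.0987]
eef_rot: [0.663, 0.749, -0.0, 0.0]
ft_force: [-0.1, -0.2, -0.4]
width: 0.304
t 17.4 tcp [ 0.6287 -0.0061  0.0987] jaw 97.0 tcp gate [-20.6  -1.1] F [-0.1 -0.2 -0.4] 0.304
brass [ 255  299   51   24 1009] [ 0.6466 -0.0055  0.109 ] gate [-2.8 -2.7]
```

View pics/s15.png

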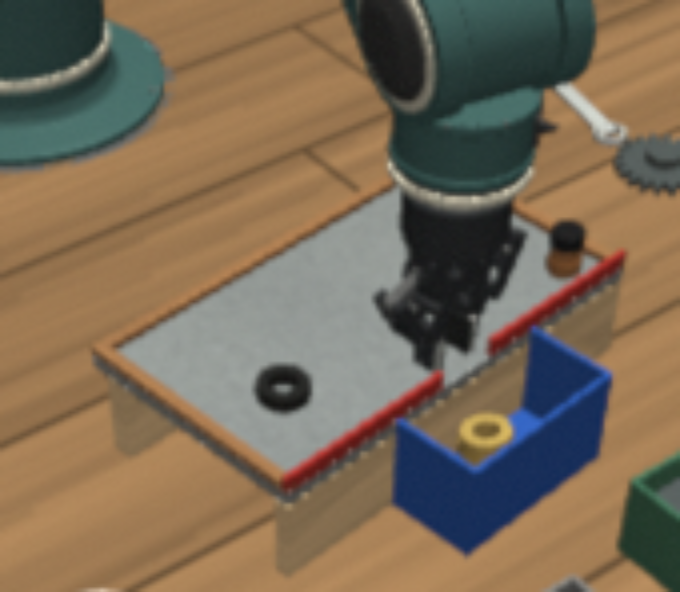

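View pics/w15.png

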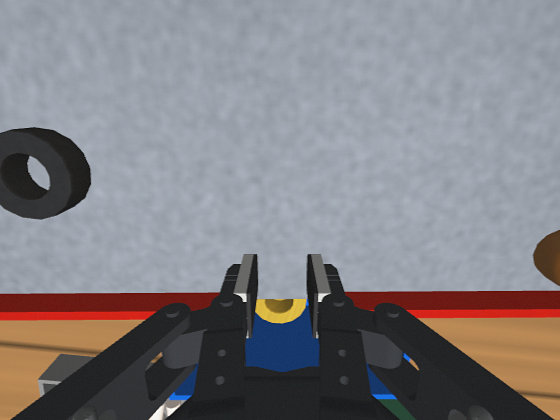

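All three are stacked in the bin, with the top ring at (486,430) in the crop. I'll lift clear and do a final check.

```bash
python3 -m creep '{"delta_pos": [[-0.012,0,0.02],[0,0,0.05],[-0.03,0,0.05],[-0.03,0,0.05],[-0.03,0,0.05],[0,0,0],[0,0,0],[0,0,0]], "yaw": [0,0,0,0,0,0,0,0], "claw": [0.7,0.7,0.7,0.7,0.7,0.7,0.7,0.7]}'; python3 look.py w16
python3 - <<'E'
from h import *; from plant import capture; import pickle
c=capture("scene");cv2.imwrite("pics/s16.png",c["img"][:,:,::-1])
c0=pickle.load(open("scene0.pkl","rb"))
for k in (c0,c):
    hs=cv2.cvtColor(k["img"],cv2.COLOR_RGB2HSV); 
    for nm,(a,b,x,y) in {"dark":(215,232,258,285),"cap":(178,190,335,348)}.items():
        m=hs[a:b,x:y,2]<55; ys,xs=np.nonzero(m); print(nm,xs.mean()+x,ys.mean()+a)
h=cv2.cvtColor(c["img"],cv2.COLOR_RGB2HSV).astype(int)
m=(h[...,0]>18)&(h[...,0]<32)&(h[...,1]>110); m[:, :290]=0;m[:, 350:]=0;m[:205]=0;m[270:]=0
ys,xs=np.nonzero(m);print(xs.min(),xs.max(),ys.min(),ys.max(),len(xs))
p=onz(c,xs.mean(),ys.min()+5,.096-.090+.048);print("top of stack",p.round(3))
E
```

```text
t: 18.5
ee_pos: [0.5267, -0.006, 0.3176]
eef_rot: [0.663, 0.749, -0.001, -0.0]
ft_force: [0.2, 0.7, -1.4]
width: 0.3
t 18.5 tcp [ 0.5267 -0.006   0.3176] jaw 97.0 tcp gate [-121.8   11.6] F [ 0.2  0.7 -1.4] 0.3
brass [   3   76   26   76 1784] [ 0.4901 -0.3045  0.109 ] gate [-194.8 -280.2]
brass [260 266  27  15 316] [ 0.6524 -0.0029  0.109 ] gate [ 3.4 -0.8]
brass [298 352  20  14 196] [0.7853 0.0621 0.109 ] gate [143.2  47.4]
dark 270.4594594594595 224.66666666666666
cap 341.5 183.71428571428572
dark 270.48623853211006 224.76146788990826
cap 341.4727272727273 183.78181818181818
314 328 232 244 124
top of stack [ 0.678 -0.006  0.054]
```

View pics/w16.png

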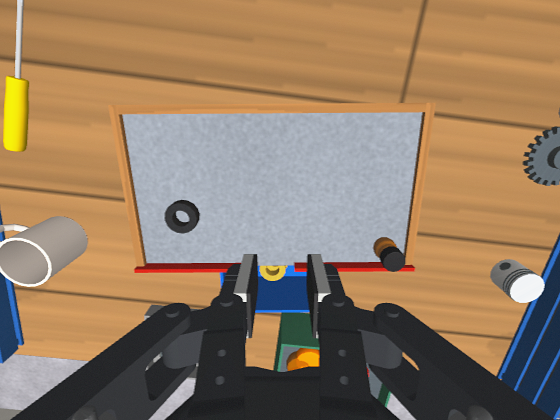

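View pics/s16.png

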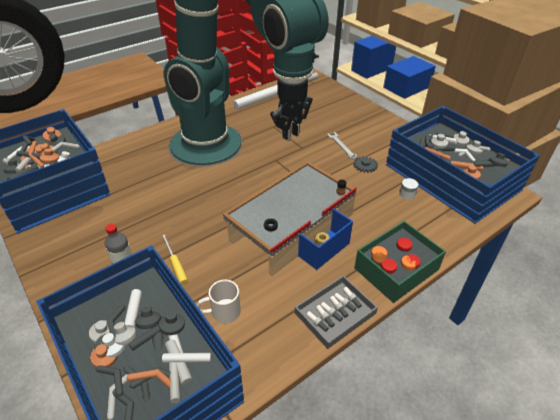

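The deck now holds only the dark bushing and the jar. The stack of brass is in the bin at (322,238) and the arm is clear. Handing in.

```bash
python3 -c "
from plant import ctrl,telemetry
print(telemetry.sense()['t']);print(ctrl.sign_off())"
```

```text
18.6
the job is handed in; nothing more can be done
None
```

I pushed the three brass bushings through the gate one after another and handed the job in at 18.6 s of the 67 s allowed. Each was slid along the deck between the fingertips (opened about 25 mm) to the gate axis, then straight through.

- **Bushings:** the last pictures show no brass left on the deck. The brass lies stacked in the blue bin, its top ring about 29 mm past the deck edge and roughly 4 cm below deck level, taking the stack as three rings high. After each push I saw the bushing in the bin. The lower ones are now partly hidden, so the count of three rests on those checks and the empty deck.
- **Dark bushing and jar:** both moved less than 0.2 px in the scene view from start to end, which is well under 1 mm. I judged the other things on the table by eye only; none appears to have moved.
- **Forces and arm:** the readings I took showed no more than about 5–6 N on the tool. The arm ended raised, with the fingertips about 22 cm above the deck and touching nothing.
- **Disagreement:** the two cameras differed by 2–3 mm on the positions, which was within the gate's margin. No check failed.

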